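# Turn a notched coupling plate onto its pin and press it home

## Robot

A 6-joint arm with a two-finger parallel gripper is mounted at the origin on a cart in front of the work surface, level with it; the furniture and walls round the work are solid. World frame = base frame: x ahead of the robot, y to its left, z up, the work surface at z = 0. Lengths are in mm, angles in degrees, forces in N, time in s.
With the tool pointing down it reaches from about 300 to 850 mm from the base axis. Payload 4.2 kg.
Tool frame: the origin (TCP) lies at the very end of the fingers, on their centre line; the grasp point (between the pads) lies 19 mm behind it; z points along the fingers, y is the line along which they close (so a half turn about z gives the same grasp; the last joint's range is limited). The gripper opens to 91 mm and grips with 3 to 60 N. Pads are 32 mm wide; open, the fingers measure 118 mm over their backs; the gripper's body (76 mm by 178 mm) begins 60 mm behind the grasp point.
Start: joints at [71.333, 18.312, 89.639, -0, 72.044, -1.146], TCP at [173.111, 548.343, 176.076] pointing down, gripper open.
Joint ranges: [-177.97, 177.97], [-48.28, 115.42], [12.27, 149.76], [-77.06, 257.06], [2.81, 150.46], [-146.56, 146.56]. Speed limits (degrees/s): [147.25, 147.25, 180, 180, 180, 180].

## Interface

Orientations are given as [roll, pitch, yaw] about the fixed x, y, z axes, in that order (R = Rz(yaw) Ry(pitch) Rx(roll)).
In Python, from workcell import env, eyes gives the robot as it stands.
- The arm moves only by the tool send_rows, never from a script. Its argument "targets" is text: rows parted by semicolons, each of 7 numbers parted by spaces: the shift along the tool's x, y, z in m, then the turn, a rotation vector about the tool's x, y, z in degrees, then the opening in per cent of the stroke, from 0 (shut) to 100 (fully open). A call has 1 to 12 rows; each row is the pose to reach, as a shift and turn from the pose commanded when the call began, along the tool's axes at that moment; what a row does not reach only later rows make up. A row lasts 1/12 s, in which the tool goes at most 41.7 mm and 7.16 degrees, less where a joint would pass 70% of its speed; a pose out of reach is approached as far as the arm can. A call with a gripper value outside its range is refused whole. The fingers move at their own pace and stop on an object; "grip_force" is the grip in N (left out, the last holds). Time passes only in rows, so rows that repeat a pose let the fingers close. It gives the time, the measured TCP pose, the force, the opening and the grip force at its end, in the units of the state.
- env.state(): the state, without advancing time (a new reading comes with each control period).
- eyes.grab_frame(name): name is "scene" or "top" or "wrist"; returns a dict with "image" (420x560x3 uint8, blue, green, red), "fovy" (degrees; the focal length in pixels is half the picture's height over the tangent of half this angle, whatever the lens; pixels are square), "cx", "cy" (the principal point, pixels), "eye" and "attitude" of the camera in the world. Camera axes: x right, y up, looking along -z (the intrinsics and any distortion apply to the point x, -y, -z); pixel columns grow to the right and rows downward; lengths in mm; the calibration is good to about 2 mm. A picture is of the moment at which its call begins. There is no depth.
- env.job_done(): hands the job in; it is judged then, once.
The state is a dict: "time_s": time; "qpos": joint angles; "qvel": joint speeds; "effort": joint torques, N m; "ee_pos": TCP position; "ee_rot": TCP orientation; "force": force on the tool from outside, world axes, zero at the start; "torque": the same for the moment, N m; "gripper_width": finger opening in mm; "gripper_force": force on a finger pad.
Only numpy, scipy, OpenCV 4.12 (cv2) and the standard library are available. Lean on these libraries where they do the work, as an engineer would, in place of code of your own. Each camera call takes 0.05 s, during which the arm holds its last target. There are 200 camera calls.

## Task

The round steel plate of the bench coupling is still standing proud on its spindle because the notch in its rim is not over the upright pin. Without gripping or lifting anything, push gently against one of the plate's two upright studs with a fingertip to turn the plate until the notch is over the pin, then press down on the raised boss in its middle until the plate is fully home on the flange. Leave the tools lying round the stand where they are.

Things in the scene. Friction and masses are not known exactly. Their poses are not given: they have to be found in the camera images.
- stand: Fixed lower half of the coupling: round grey foot (200 mm across, 12 mm thick) bolted to the table, with a dark steel flange (148 mm across) on it whose top is 30 mm above the table. Origin: on the vertical spindle axis, at the table surface; z up; the +x axis points towards the pin.
- pin (a point): Top of the upright steel pin (14 mm thick, bullet-nosed over its upper 7 mm, standing 13 mm above the flange) that stands in a hole of a small ear at the edge of the flange, 70 mm from the spindle axis and 43 mm above the table. Its outer edge and the ear (reaching 92 mm from the axis) show beyond the plate's rim.
- plate (a joint): Turning angle of the steel plate about the spindle, rad, anticlockwise positive seen from above. 0, or any whole turn (6.283), means the notch is exactly over the pin. It turns either way without end, with a little friction (about 2 N at a stud), and stays where it is left.
- seat (a joint): How far the plate has gone down the spindle, m. 0 as found: the plate's underside is 44 mm, its top 56 mm above the table, just clear of the pin. 0.014 is fully home, flat on the flange (stop). Negative means lifted. A tight fit: it takes about 5 N downward on the plate and then stays where it is left. Off the notch the pin blocks it within the first 2 mm. The notch has about 3 mm of play each side of the pin.
- notch (a point): The tapered notch in the plate's rim, the only one (20 mm wide at the rim, narrowing to 16 mm, 14 mm deep). The plate is a steel disc 148 mm across and 12 mm thick, with five dark dimples on its face that do not matter. The point lies in the notch at the level of the plate's top face, 70 mm from the axis, where the pin's centre comes when they meet.
- boss (a point): Centre of the flat top of the plate's raised middle boss (40 mm across, 14 mm high): the place to press. As found 70 mm above the table, 56 mm when the plate is home.
- stud_a: Upright round stud on the plate, 14 mm thick and 26 mm tall, 54 mm from the axis, 90 degrees anticlockwise of the notch. Origin: centre of its foot on the plate's top face (56 mm above the table as found). Its top is 12 mm above the boss.
- stud_b: The same kind of stud on the opposite side, 54 mm from the axis, 90 degrees clockwise of the notch. Origin: centre of its foot on the plate's top face.
- tape_roll: Loose black tape roll, 62 mm across, 19 mm tall, lying by the stand. Not to be disturbed.
- punch: Loose flat steel cold chisel, 140 mm long, 14 mm tall, lying by the stand. Not to be disturbed.
- screwdriver: Loose screwdriver with blue handle, 178 mm long, 29 mm thick, lying by the stand. Not to be disturbed.
- wrench: Loose combination wrench, 206 mm long, 10 mm tall, lying by the stand. Not to be disturbed.
- extension: Loose socket extension bar, 140 mm long, 24 mm thick, lying by the stand. Not to be disturbed.
Not all that is in view belongs to the job. Leave any blue look-alike of the stand alone.

How it is judged:
By the outcome, as a careful person would: the job done as asked, in the order asked, and still so for the second after the job is handed in, with the robot touching nothing.
It also fails if it takes over 48 s, if anything falls off the work surface, if the arm or the gripper's body presses on something with over 40 N, if the wrist force passes 120 N, or if a joint passes its speed limit or range.

## Working session

There is one attempt and no reset: what is moved stays moved. The work goes in short steps, Python scripts to look and compute and a tool call to move; the robot and the scene stay as the last step left them, time stands still between calls to the robot, and variables do not carry over. Pictures are saved under pics/ and viewed, at most 10 in all, crops included, and the job is handed in when it is done.

Besides the shell and the picture viewer there is one more tool, called after "Emit:" in YAML: its name, and indented under it one key for each argument. send_rows: Moves the arm, as the interface text tells. Its arguments: {"type":"object","properties":{"targets":{"type":"string"},"grip_force":{"type":"number"}},"required":["targets"]}

```bash
ls; mkdir -p pics; cat > h.py <<'E'
import numpy as np,cv2
from workcell import env,eyes
E
python3 - <<'E'
from h import *
for n in("scene","top"):
    f=eyes.grab_frame(n);cv2.imwrite(f"pics/{n}1.png",f["image"])
    np.save(n+"1.npy",f,allow_pickle=True)
    print(n,{k:v for k,v in f.items() if k!="image"})
s=env.state();print(s)
E
```

```text
pics
scene {'fovy': 42.145395344487056, 'cx': 276.3661035897796, 'cy': 210.53504669012182, 'eye': array([ 138.74102968, -771.07412543,  741.36360993]), 'attitude': array([ 54.21978563,  -1.1087396 , -28.70978675])}
top {'fovy': 55.92232575793418, 'cx': 282.3439982725767, 'cy': 207.99960347245255, 'eye': array([489.83220127,  28.58041377, 925.52549311]), 'attitude': array([  6.53007301,   1.23984951, -89.57765708])}
{'time_s': 0.1, 'qpos': array([ 7.13330894e+01,  1.83460145e+01,  8.96975725e+01, -3.31736554e-04,
        7.20445610e+01, -1.14624292e+00]), 'qvel': array([-0.00305078, -0.12811868, -0.1716548 ,  0.10405744, -0.1389883 ,
        0.04728   ]), 'effort': array([-2.86293534e-04, -4.13327157e+01, -2.32515407e+01,  7.28905946e-02,
        4.20546310e-02, -4.85980263e-05]), 'ee_pos': array([172.94769207, 547.84894762, 175.33658088]), 'ee_rot': array([-1.79911863e+02, -1.44798719e-03,  1.62479434e+02]), 'force': array([-0.31264259,  0.00331401, -0.61204033]), 'torque': array([0.00019166, 0.04793081, 0.01691699]), 'gripper_force': 0.0, 'gripper_width': 91.11630735388832}
```

View pics/top1.png

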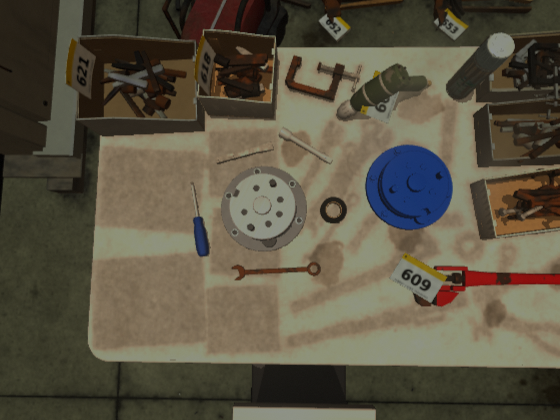

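View pics/scene1.png

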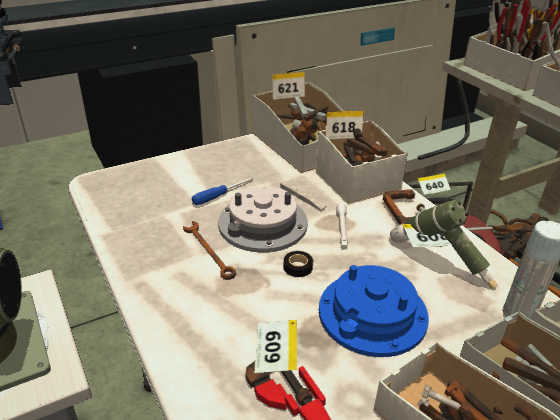

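The grey steel coupling at top (263,207) / scene (263,205) is the one described. The blue one at top (410,187) / scene (375,305) is the look-alike to leave alone. I'll confirm that in an enlarged crop.

```bash
python3 - <<'E'
from h import *
a=cv2.imread("pics/top1.png")[157:262,210:315];b=cv2.imread("pics/scene1.png")[165:255,210:315]
a=cv2.resize(a,(400,400),interpolation=cv2.INTER_CUBIC);b=cv2.resize(b,(400,343),interpolation=cv2.INTER_CUBIC)
b=cv2.copyMakeBorder(b,0,57,0,0,0)
o=np.hstack([a,b]);o=cv2.convertScaleAbs(o,alpha=1.2)
cv2.imwrite("pics/crop1.png",o)
E
```

```text
(no output)
```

View pics/crop1.png

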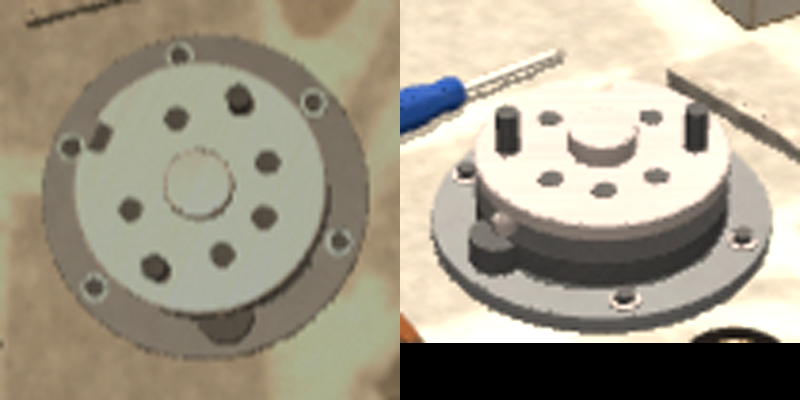

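The crop confirms the grey one as the target. In top pixels:
- Boss at about (262,205).
- Notch at about (236,193).
- Studs at (273,183) and (251,227).
- Ear at (269,242).

Anticlockwise of the notch is the lower stud (251,227), so that is stud_a. Next I'll measure these points.

```bash
cat > h.py <<'E'
import numpy as np,cv2
from scipy.spatial.transform import Rotation as R
from workcell import env,eyes
def ray(f,uv):
    F=210/np.tan(np.radians(f["fovy"]/2)); uv=np.atleast_2d(uv).astype(float)
    d=np.c_[(uv[:,0]-f["cx"])/F,-(uv[:,1]-f["cy"])/F,-np.ones(len(uv))]
    return d@R.from_euler("xyz",f["attitude"],degrees=True).as_matrix().T
def cast(f,uv,z):
    d=ray(f,uv); return f["eye"]+d*((z-f["eye"][2])/d[:,2])[:,None]
def proj(f,p):
    F=210/np.tan(np.radians(f["fovy"]/2))
    c=(np.atleast_2d(p)-f["eye"])@R.from_euler("xyz",f["attitude"],degrees=True).as_matrix()
    return np.c_[f["cx"]-F*c[:,0]/c[:,2],f["cy"]+F*c[:,1]/c[:,2]]
E
python3 - <<'E'
from h import *
f=np.load("top1.npy",allow_pickle=True).item()
s=np.load("scene1.npy",allow_pickle=True).item()
g=f["image"].max(2)
def blobs(f,box,th,tag):
    x0,y0,x1,y1=box;g=f["image"][y0:y1,x0:x1].max(2)
    n,_,st,c=cv2.connectedComponentsWithStats((g<th).astype(np.uint8))
    for i in range(1,n):
        if 8<st[i,4]<400: print(tag,st[i],(c[i]+[x0,y0]).round(1),"z56",cast(f,c[i]+[x0,y0],56)[0,:2].round(1),"z69",cast(f,c[i]+[x0,y0],69)[0,:2].round(1),"z30",cast(f,c[i]+[x0,y0],30)[0,:2].round(1))
blobs(f,(218,162,310,255),110,"top")
print("boss",cast(f,[210+198/3.81,157+183/3.81],70),"boss scene",cast(s,[210+603/3.81-105.0,165+130/3.81],70))
# scene studs top-centre
for u in [(507-400,110),(696-400,108)]: print("scene stud top z82",cast(s,[210+u[0]/3.81,165+u[1]/3.81],82))
print("pin scene z41",cast(s,[210+105/3.81,165+220/3.81],41))
E
```

```text
top [ 0  0  8  3 16] [220.8 162.6] z56 [691.3 187.5] z69 [688.3 185.1] z30 [697.4 192.3]
top [51 17  8  9 52] [272.5 183.1] z56 [645.1  70.5] z69 [642.8  69.8] z30 [649.8  71.7]
top [35 23  7  6 31] [255.7 187.6] z56 [634.7 107.8] z69 [632.5 106.6] z30 [639.  110.2]
top [ 8 31  5  6 25] [228.2 195.2] z56 [617.3 169. ] z69 [615.4 166.9] z30 [621.1 173.2]
top [59 35  7  6 31] [279.8 199.2] z56 [608.9  54. ] z69 [607.1  53.6] z30 [612.4  54.7]
top [43 43 11 10 18] [266.9 210.9] z56 [582.6  82.3] z69 [581.3  81.5] z30 [585.4  83.9]
top [23 47  6  6 29] [243.7 211.6] z56 [580.8 133.6] z69 [579.5 132.1] z30 [583.6 136.8]
top [58 49  7  6 31] [278.9 213.6] z56 [576.8  55.6] z69 [575.5  55.2] z30 [579.4  56.4]
top [47 59  7  6 34] [267.9 223.4] z56 [555.   79.8] z69 [554.   79.1] z30 [556.9  81.4]
top [29 62  8  8 47] [250.4 227.2] z56 [546.4 118.2] z69 [545.5 116.9] z30 [548.1 120.9]
boss [[593.94530174  92.32634629  70.        ]] boss scene [[592.76384409  89.97327323  70.        ]]
scene stud top z82 [[545.55516683 116.97712724  82.        ]]
scene stud top z82 [[641.92675591  70.00805132  82.        ]]
pin scene z41 [[522.72053811  73.6557892   41.        ]]
```

Stud spacing measures 108.1 mm (nominal 108). The axis is at about (594,93), and the two views agree. Next I'll refine the pin and ear direction.

```bash
python3 - <<'E'
from h import *
f=np.load("top1.npy",allow_pickle=True).item()
ax=np.array([594.1,93.3])
g=f["image"].max(2)
vv,uu=np.mgrid[225:262,245:295]
P=cast(f,np.c_[uu.ravel(),vv.ravel()],30)[:,:2]-ax
r=np.hypot(*P.T);a=np.degrees(np.arctan2(P[:,1],P[:,0]))%360
val=g[225:262,245:295].ravel()
print("profile r84-88 by angle:")
for A in range(165,222,3):
    m=(abs(a-A)<3)&(r>82)&(r<89); print(A,m.sum(),val[m].mean().round(0) if m.any() else "")
m=(r>78)&(r<95)&(val<85)&(a>165)&(a<222);print(m.sum(),P[m].mean(0),a[m].mean(),r[m].max(),a[m].min(),a[m].max())
f=eyes.grab_frame("scene");np.save("scene1.npy",f,allow_pickle=True)
b=f["image"][205:250,215:265];cv2.imwrite("pics/pin.png",cv2.convertScaleAbs(cv2.resize(b,(700,630),interpolation=cv2.INTER_CUBIC),alpha=1.3))
E
```

```text
profile r84-88 by angle:
165 13 106.0
168 13 106.0
171 12 106.0
174 13 106.0
177 13 106.0
180 12 98.0
183 13 80.0
186 14 70.0
189 13 69.0
192 12 69.0
195 12 67.0
198 12 69.0
201 12 83.0
204 13 101.0
207 13 106.0
210 12 107.0
213 12 106.0
216 11 105.0
219 11 105.0
76 [-82.35749748 -16.02364043] 191.02570601216752 92.63178464196794 179.40720116527226 203.00645917551213
```

View pics/pin.png

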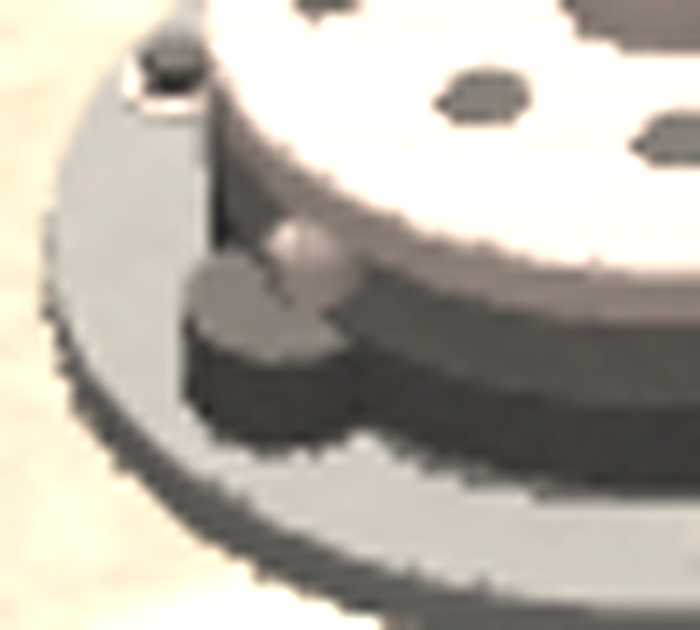

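```bash
python3 - <<'E'
from h import *
s=np.load("scene1.npy",allow_pickle=True).item()
for A in (188,190,192,194,196):
    t=np.radians(A);print(A,proj(s,[594.1+70*np.cos(t),93.3+70*np.sin(t),38]).round(1))
for p in [(642.8,69.8,82),(545.5,116.9,82),(594.1,93.3,70)]: print(proj(s,p).round(1))
print(env.state()["time_s"])
E
```

```text
188 [[236.5 221.1]]
190 [[237.1 221.7]]
192 [[237.8 222.2]]
194 [[238.5 222.7]]
196 [[239.3 223.2]]
[[288.1 193.3]]
[[238.1 193.9]]
[[263.1 198.2]]
0.15
```

Emit:
send_rows:
  targets: "-0.02 -0.01 0.005 0 0 4 0;-0.06 -0.03 0.01 0 0 10 0;-0.095 -0.05 0.015 0 0 17 0;-0.13 -0.07 0.02 0 0 24 0;-0.165 -0.09 0.02 0 0 31 0;-0.2 -0.11 0.02 0 0 38 0;-0.235 -0.13 0.02 0 0 45 0;-0.27 -0.148 0.02 0 0 52 0;-0.305 -0.167 0.02 0 0 59 0;-0.34 -0.186 0.02 0 0 66 0;-0.375 -0.205 0.02 0 0 73 0;-0.41 -0.224 0.02 0 0 80 0"
  grip_force: 10

```text
time_s: 1.15
ee_pos: [497.5, 209.6, 155.9]
ee_rot: [-180.0, -0.0, 82.1]
force: [-0.7, 1.3, 0.2]
gripper_width: 14.1
gripper_force: 0.0
```

Emit:
send_rows:
  targets: "-0.015 0.018 0 0 0 7 0;-0.03 0.036 0 0 0 14 0;-0.042 0.052 0.005 0 0 21 0;-0.052 0.065 0.01 0 0 28 0;-0.06 0.075 0.015 0 0 35 0;-0.065 0.081 0.025 0 0 42 0;-0.065 0.081 0.036 0 0 48 0;-0.065 0.081 0.036 0 0 51.5 0;-0.065 0.081 0.036 0 0 51.5 0;-0.065 0.081 0.036 0 0 51.5 0"

```text
time_s: 1.98
ee_pos: [568.4, 136.2, 119.8]
ee_rot: [-180.0, 0.0, 31.1]
force: [-0.4, -0.3, 0.2]
gripper_width: 0.3
gripper_force: 0.0
```

```bash
python3 - <<'E'
from h import *
s=env.state();print(s["time_s"],s["ee_pos"],s["ee_rot"],s["qpos"],s["force"])
t=eyes.grab_frame("top");w=eyes.grab_frame("wrist");print(t["eye"],w["eye"],w["attitude"])
c=cv2.resize(t["image"][142:277,170:315],(430,400));cv2.imwrite("pics/c2.png",np.hstack([c,cv2.resize(w["image"],(370,400))]))
E
```

```text
1.9833 [568.39890988 136.18796309 119.83525168] [-1.79988657e+02  1.97031756e-02  3.10709567e+01] [1.23438085e+01 2.14577554e+01 9.33260761e+01 4.86415256e-03
 6.52384706e+01 7.12708155e+01] [-0.3501307  -0.262279    0.22007513]
[489.83220127  28.58041377 925.52549311] [631.964494  175.4108819 328.2238199] [-1.52235198e+01 -2.04163064e-02 -5.89119025e+01]
```

View pics/c2.png

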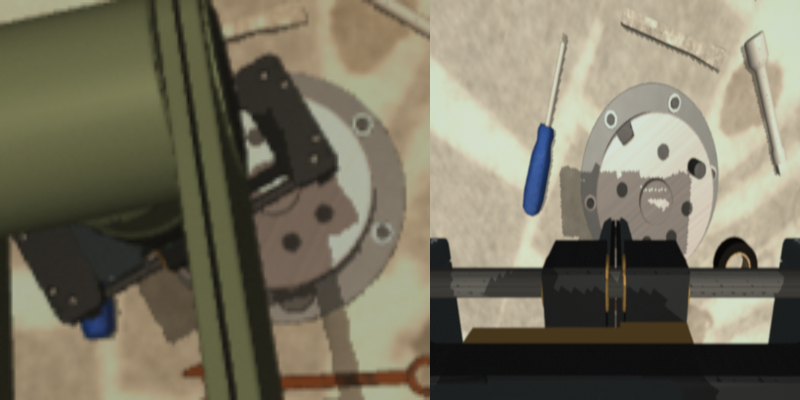

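The crop shows the shut fingertips next to stud_a, over the plate's left side, with the notch at the upper left in the wrist view. Nothing lies below the tip, so I'll descend.

Emit:
send_rows:
  targets: "0 0 0.015 0 0 0 0;0 0 0.03 0 0 0 0;0 0 0.042 0 0 0 0;0 0 0.05 0 0 0 0;0 0 0.054 0 0 0 0;0 0 0.054 0 0 0 0;0 0 0.054 0 0 0 0"

```text
time_s: 2.67
ee_pos: [568.9, 136.4, 66.5]
ee_rot: [180.0, -0.1, 31.0]
force: [1.6, -1.0, 1.4]
gripper_width: 0.3
gripper_force: 0.0
```

```bash
python3 - <<'E'
# rows for orbit in tool frame at theta0=121 deg, R=50; tool -x = ccw tangent, tool z down; radial-out axis in tool?
import numpy as np
def rows(th0,th1s,R=50):
    p=lambda t:np.array([np.cos(np.radians(t)),np.sin(np.radians(t))])*R
    ps=np.radians(th0-90);x=np.array([np.cos(ps),np.sin(ps)]);y=np.array([np.sin(ps),-np.cos(ps)])
    for t in th1s:
        d=p(t)-p(th0);print(t-th0,round(d@x,1),round(d@y,1))
rows(121,121+np.arange(3,49,3))
E
```

```text
3 -2.6 0.1
6 -5.2 0.3
9 -7.8 0.6
12 -10.4 1.1
15 -12.9 1.7
18 -15.5 2.4
21 -17.9 3.3
24 -20.3 4.3
27 -22.7 5.4
30 -25.0 6.7
33 -27.2 8.1
36 -29.4 9.5
39 -31.5 11.1
42 -33.5 12.8
45 -35.4 14.6
48 -37.2 16.5
```

Emit:
send_rows:
  targets: "-0.0026 0.0001 0 0 0 -3 0;-0.0052 0.0003 0 0 0 -6 0;-0.0078 0.0006 0 0 0 -9 0;-0.0104 0.0011 0 0 0 -12 0;-0.0129 0.0017 0 0 0 -15 0;-0.0155 0.0024 0 0 0 -18 0;-0.0179 0.0033 0 0 0 -21 0;-0.0203 0.0043 0 0 0 -24 0;-0.0227 0.0054 0 0 0 -27 0;-0.025 0.0067 0 0 0 -30 0;-0.0272 0.0081 0 0 0 -33 0;-0.0294 0.0095 0 0 0 -36 0"

```text
time_s: 3.67
ee_pos: [548.9, 113.1, 67.2]
ee_rot: [179.9, -0.1, 67.1]
force: [0.7, -0.7, 0.4]
gripper_width: 0.5
gripper_force: 0.0
```

```bash
python3 - <<'E'
from h import *
s=env.state();print(s["time_s"],s["ee_pos"],s["ee_rot"],s["force"],s["qvel"].round(1))
t=eyes.grab_frame("top");sc=eyes.grab_frame("scene");w=eyes.grab_frame("wrist")
c=cv2.resize(sc["image"][150:260,190:330],(430,338));c=cv2.copyMakeBorder(c,0,62,0,0,0);cv2.imwrite("pics/c3.png",np.hstack([c,cv2.resize(w["image"],(370,278))[:,:] if 0 else cv2.resize(w["image"][:300],(370,400))]))
E
```

```text
3.6667 [548.90652366 113.06728658  67.18571167] [ 1.79891822e+02 -7.71407721e-02  6.71434953e+01] [ 0.67262104 -0.66581799  0.43952292] [ -2.6  -1.6   2.5  -0.   -1.1 -38.2]
```

View pics/c3.png

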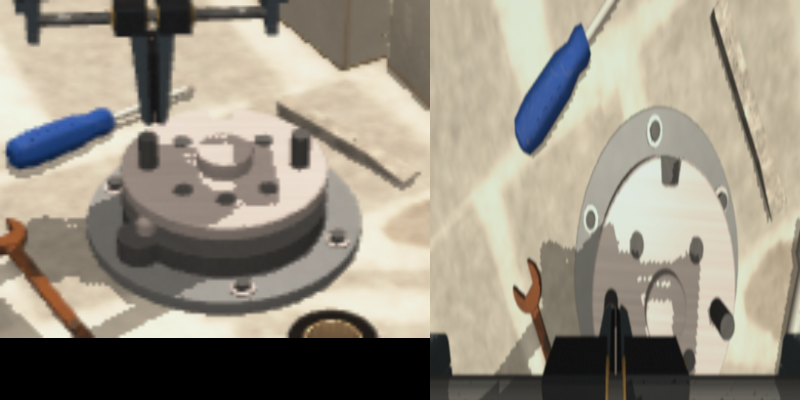

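The scene crop shows the studs still at their old pixels, with the fingertip just above and behind stud_a, so the plate has not turned. I'll check the projections to see why.

```bash
python3 - <<'E'
from h import *
s=env.state();print(s["time_s"],s["ee_pos"],s["gripper_width"])
sc=eyes.grab_frame("scene");w=eyes.grab_frame("wrist")
p=s["ee_pos"]
print("scene proj tip",proj(sc,p).round(1),"wrist",proj(w,p).round(1),"eye",w["eye"],w["attitude"])
for q in [(545.5,116.9,82),(545.5,116.9,56),(642.8,69.8,82),(594.1,93.3,70),(624.6,156.3,56)]: print(q,proj(sc,q).round(1),proj(w,q).round(1))
print("obs tip at z67:",cast(sc,[240.5,189.7],67))
a=cv2.resize(sc["image"][150:215,205:305],(780,507),interpolation=cv2.INTER_CUBIC);cv2.imwrite("pics/c4.png",a)
np.save("w4.npy",w,allow_pickle=True)
E
```

```text
3.8167 [548.77211086 113.06174139  66.94954805] 0.7316614406200301
scene proj tip [[240.4 200.1]] wrist [[281.  237.2]] eye [577.67656355 181.86757808 274.89946578] [-15.17594985  -0.03733363 -23.08392066]
(545.5, 116.9, 82) [[238.1 193.9]] [[273.6 242.1]]
(545.5, 116.9, 56) [[238.3 203.8]] [[274.3 228.6]]
(642.8, 69.8, 82) [[288.1 193.3]] [[451.2 250.1]]
(594.1, 93.3, 70) [[263.1 198.2]] [[358.2 239.4]]
(624.6, 156.3, 56) [[262.1 185.9]] [[365.3 126.4]]
obs tip at z67: [[566.73925971 149.73558251  67.        ]]
```

View pics/c4.png

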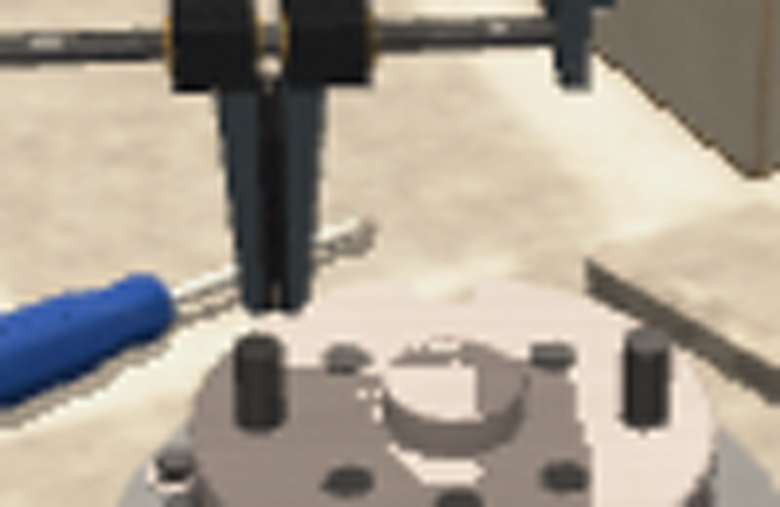

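```bash
python3 - <<'E'
from h import *
w=np.load("w4.npy",allow_pickle=True).item();sc=eyes.grab_frame("scene")
s=env.state();p=s["ee_pos"]; Rt=R.from_euler("xyz",s["ee_rot"],degrees=True).as_matrix()
for z in (67,75,85,95): print(z,(cast(w,[280,217],z)-p)@Rt,(cast(sc,[240.4,189.7],z)-p)@Rt)
for o in [(0,0,0),(16,0,0),(-16,0,0),(16,0,-20)]: print(o,proj(w,p+Rt@o).round(1),proj(sc,p+Rt@o).round(1))
a=cv2.resize(w["image"][180:360,190:370],(600,600),interpolation=cv2.INTER_CUBIC);cv2.imwrite("pics/c5.png",a)
E
```

```text
67 [[13.65153827 -0.36239336 -0.53204257]] [[40.78671125  2.21557031 -0.51229476]]
75 [[16.00286135 -0.34598688 -8.53048711]] [[28.75222712  1.8324367  -8.52049912]]
85 [[ 18.94201521  -0.32547879 -18.52854279]] [[ 13.70912195   1.35351968 -18.53075457]]
95 [[ 21.88116906  -0.30497069 -28.52659846]] [[ -1.33398322   0.87460266 -28.54101002]]
(0, 0, 0) [[280.6 236.9]] [[240.2 200.3]]
(16, 0, 0) [[280.6 213.2]] [[239.9 196.2]]
(-16, 0, 0) [[280.6 259.7]] [[240.6 204.6]]
(16, 0, -20) [[280.6 222.6]] [[239.7 188.6]]
```

View pics/c5.png

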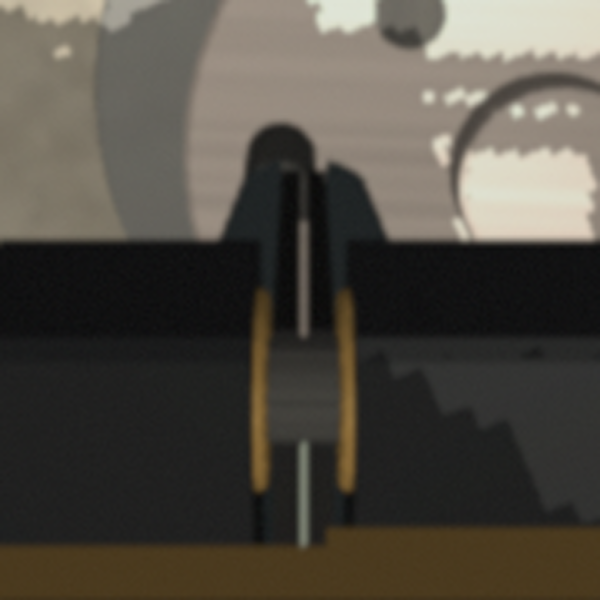

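The fingers' visible end sits about 25–35 mm above the reported TCP. In the scene view the tip is at (240,190), where the TCP projects to (240,200), so the tip passed over stud_a without touching. I'll go back and descend further in guarded steps.

Emit:
send_rows:
  targets: "0.0052 0.0003 0 0 0 6 0;0.0104 0.0011 0 0 0 12 0;0.0155 0.0024 0 0 0 18 0;0.0203 0.0043 0 0 0 24 0;0.025 0.0067 0 0 0 30 0;0.0294 0.0095 0 0 0 36 0;0.0294 0.0095 0 0 0 36 0;0.0294 0.0095 0.004 0 0 36 0;0.0294 0.0095 0.008 0 0 36 0;0.0294 0.0095 0.008 0 0 36 0;0.0294 0.0095 0.008 0 0 36 0"

```text
time_s: 4.88
ee_pos: [567.7, 136.1, 57.5]
ee_rot: [-180.0, 0.1, 31.0]
force: [-0.2, -0.1, 0.1]
gripper_width: 0.5
gripper_force: 0.0
```

```bash
cat > tip.py <<'E'
from h import *
s=env.state();p=s["ee_pos"];sc=eyes.grab_frame("scene")
print(s["time_s"],p.round(1),s["ee_rot"].round(1),s["force"].round(1))
u,v=proj(sc,p)[0];print("tcp px",u,v)
g=sc["image"].max(2).astype(int)
for k in range(-4,5): print(int(round(u))+k,g[int(v)-22:int(v)+6,int(round(u))+k])
print("rows from",int(v)-22)
E
python3 tip.py
```

```text
4.8833 [567.7 136.1  57.5] [-1.8e+02  1.0e-01  3.1e+01] [-0.2 -0.1  0.1]
tcp px 243.65362419192437 196.1737042626259
240 [ 46  48  49  48  47  48  41  40  41  41  41  42  86 223 224 233 201 152
 151 102  74  67  55  55  54  57  56  49]
241 [ 55  54  54  55  55  55  56  55  55  54  55  55  65 222 225 231 157 151
 150 153 110 103 103 103 104 105 104  85]
242 [ 54  55  55  53  55  53  54  54  54  53  53  50 140 220 226 194 154 151
 151 152 152 151 149 148 150 150 149 151]
243 [ 51  49  50  48  46  45  46  45  46  43  49  92 213 216 228 154 153 150
 150 152 151 151 149 148 149 151 149 151]
244 [ 44  46  46  45  46  46  45  45  47  50  90 146 212 215 231 155 153 150
 151 152 152 150 149 147 149 150 151 150]
245 [ 46  44  46  47  45  46  46  47  52  91 147 211 214 219 233 155 153 150
 150 152 151 144 144 147 149 150 150 150]
246 [ 45  45  47  45  45  46  45  46  91 134 217 217 218 223 234 171 154 150
 150 153 146 107 105 140 149 150 151 151]
247 [ 45  46  44  45  46  46  45  65 139 153 217 219 220 233 234 235 157 150
 151 151 110  71  68  79 146 150 150 150]
248 [ 45  45  46  46  45  45  46 142 142 222 220 220 224 236 234 234 157 150
 150 152 109  68  66  85 147 151 151 150]
rows from 174
```

```bash
python3 - <<'E'
from h import *
s=env.state();p=s["ee_pos"];Rt=R.from_euler("xyz",s["ee_rot"],degrees=True).as_matrix();sc=eyes.grab_frame("scene")
g=sc["image"].max(2).astype(int)
for c in range(228,262):
    col=g[160:200,c]; r=np.where(col<75)[0]
    # end of the first dark run
    e=next((i for i in range(len(col)) if i>=(r[0] if len(r) else 99) and col[i]>85),None)
    print((c,160+r[0] if len(r) else None,160+e if e else None),end=" ")
print()
for dz in (0,10,20,30,40):
  print(dz,[proj(sc,p+Rt@[x,y,-dz])[0].round(1).tolist() for x,y in ((-16,-13),(-16,13),(16,13),(-10,-8),(-10,8),(10,8))])
E
```

```text
(228, None, None) (229, None, None) (230, None, None) (231, None, None) (232, None, None) (233, None, None) (234, np.int64(160), 168) (235, np.int64(160), 176) (236, np.int64(160), 183) (237, np.int64(160), 185) (238, np.int64(160), 185) (239, np.int64(160), 186) (240, np.int64(160), 186) (241, np.int64(160), 186) (242, np.int64(160), 186) (243, np.int64(160), 185) (244, np.int64(160), 184) (245, np.int64(160), 183) (246, np.int64(160), 182) (247, np.int64(160), 182) (248, np.int64(160), 181) (249, np.int64(160), 180) (250, np.int64(160), 179) (251, np.int64(160), 168) (252, None, None) (253, None, None) (254, None, None) (255, None, None) (256, None, None) (257, None, None) (258, None, None) (259, None, None) (260, np.int64(160), 161) (261, np.int64(160), 161) 
0 [[234.9, 197.7], [244.7, 201.3], [252.6, 194.3], [238.3, 197.1], [244.3, 199.3], [249.2, 194.9]]
10 [[234.8, 194.0], [244.7, 197.5], [252.5, 190.6], [238.2, 193.3], [244.3, 195.5], [249.2, 191.2]]
20 [[234.6, 190.2], [244.6, 193.7], [252.5, 186.8], [238.1, 189.6], [244.2, 191.7], [249.1, 187.4]]
30 [[234.5, 186.4], [244.6, 189.9], [252.5, 183.0], [238.0, 185.7], [244.1, 187.9], [249.1, 183.6]]
40 [[234.4, 182.5], [244.5, 186.0], [252.5, 179.2], [237.9, 181.9], [244.1, 184.0], [249.0, 179.8]]
```

Both views agree: the real fingertip is about 37 mm above the reported TCP, about 32 mm wide and 14 mm thick. To put the tip at z≈66 I'll go to a reported z of about 30 in guarded steps.

Emit:
send_rows:
  targets: "0 0 0.004 0 0 0 0;0 0 0.008 0 0 0 0;0 0 0.012 0 0 0 0;0 0 0.015 0 0 0 0;0 0 0.018 0 0 0 0;0 0 0.018 0 0 0 0;0 0 0.018 0 0 0 0"

```text
time_s: 5.57
ee_pos: [568.3, 136.3, 39.8]
ee_rot: [-180.0, 0.0, 31.0]
force: [0.3, 0.2, -0.8]
gripper_width: 0.4
gripper_force: 0.0
```

Emit:
send_rows:
  targets: "0 0 0.002 0 0 0 0;0 0 0.004 0 0 0 0;0 0 0.006 0 0 0 0;0 0 0.008 0 0 0 0;0 0 0.008 0 0 0 0;0 0 0.008 0 0 0 0"

```text
time_s: 6.07
ee_pos: [568.3, 136.3, 31.9]
ee_rot: [-180.0, 0.0, 31.0]
force: [-0.4, 0.0, -0.1]
gripper_width: 0.5
gripper_force: 0.0
```

```bash
python3 - <<'E'
from h import *
s=env.state();p=s["ee_pos"];Rt=R.from_euler("xyz",s["ee_rot"],degrees=True).as_matrix();sc=eyes.grab_frame("scene")
print(s["time_s"],p,s["force"])
g=sc["image"].max(2).astype(int)
for c in range(233,254):
    col=g[160:215,c]; e=next((i for i in range(len(col)) if col[i]>85),None); print((c,160+e),end=" ")
print([proj(sc,p+Rt@[x,y,-37])[0].round(1).tolist() for x,y in ((-16,-7),(-16,7),(16,7))])
E
```

```text
6.0667 [568.26604113 136.32202754  31.88301405] [-0.4492565   0.02391169 -0.11507667]
(233, 160) (234, 174) (235, 184) (236, 192) (237, 205) (238, 205) (239, 205) (240, 205) (241, 197) (242, 196) (243, 195) (244, 163) (245, 162) (246, 162) (247, 162) (248, 191) (249, 190) (250, 188) (251, 182) (252, 160) (253, 160) [[237.1, 194.3], [242.4, 196.2], [250.3, 189.3]]
```

The tip corners match the prediction, so the tip is at z≈69. Now I'll push.

Emit:
send_rows:
  targets: "-0.0026 0.0001 0 0 0 -3 0;-0.0052 0.0003 0 0 0 -6 0;-0.0078 0.0006 0 0 0 -9 0;-0.0104 0.0011 0 0 0 -12 0;-0.0129 0.0017 0 0 0 -15 0;-0.0155 0.0024 0 0 0 -18 0;-0.0179 0.0033 0 0 0 -21 0;-0.0203 0.0043 0 0 0 -24 0;-0.0227 0.0054 0 0 0 -27 0;-0.025 0.0067 0 0 0 -30 0;-0.0272 0.0081 0 0 0 -33 0;-0.0294 0.0095 0 0 0 -36 0"

```text
time_s: 7.12
ee_pos: [549.4, 113.7, 32.5]
ee_rot: [179.9, -0.1, 67.1]
force: [2.8, 1.8, -1.0]
gripper_width: 0.7
gripper_force: 1.4
```

```bash
cat > studs.py <<'E'
from h import *
s=env.state();sc=eyes.grab_frame("scene");print(s["time_s"],s["ee_pos"].round(1),s["force"].round(1))
x0,y0,x1,y1=205,175,310,245
g=sc["image"][y0:y1,x0:x1].max(2)
n,_,st,c=cv2.connectedComponentsWithStats((g<80).astype(np.uint8))
for i in range(1,n):
    if 25<st[i,4]<300 and st[i,3]>9:
        q=cast(sc,c[i]+[x0,y0],69)[0,:2]-[594.1,93.3]
        print(st[i],(c[i]+[x0,y0]).round(1),"r",np.hypot(*q).round(1),"ang",(np.degrees(np.arctan2(q[1],q[0]))%360).round(1))
E
python3 studs.py
```

```text
7.1167 [549.4 113.7  32.5] [ 2.8  1.8 -1. ]
[76 13  7 10 52] [283.5 192.4] r 51.4 ang 1.0
[ 0 17 21 10 31] [214.3 196.9] r 106.3 ang 149.5
[14 53 19 17 42] [227.6 238.6] r 155.9 ang 215.8
[83 57 17 13 38] [296.2 240. ] r 157.1 ang 266.9
```

Contact force is about 3 N and stud_b has turned about 27°, as expected. Continuing.

Emit:
send_rows:
  targets: "-0.0026 0.0001 0 0 0 -3 0;-0.0052 0.0003 0 0 0 -6 0;-0.0078 0.0006 0 0 0 -9 0;-0.0104 0.0011 0 0 0 -12 0;-0.0129 0.0017 0 0 0 -15 0;-0.0155 0.0024 0 0 0 -18 0;-0.0179 0.0033 0 0 0 -21 0;-0.0203 0.0043 0 0 0 -24 0;-0.0227 0.0054 0 0 0 -27 0;-0.025 0.0067 0 0 0 -30 0;-0.0272 0.0081 0 0 0 -33 0;-0.0294 0.0095 0 0 0 -36 0"

```text
time_s: 8.17
ee_pos: [546.7, 83.4, 32.4]
ee_rot: [179.8, -0.1, 103.0]
force: [2.4, 4.5, -0.9]
gripper_width: 0.7
gripper_force: 2.3
```

Emit:
send_rows:
  targets: "-0.0026 0.0001 0 0 0 -3 0;-0.0052 0.0003 0 0 0 -6 0;-0.0078 0.0006 0 0 0 -9 0;-0.0104 0.0011 0 0 0 -12 0;-0.0129 0.0017 0 0 0 -15 0;-0.0155 0.0024 0 0 0 -18 0;-0.0179 0.0033 0 0 0 -21 0;-0.0203 0.0043 0 0 0 -24 0;-0.0227 0.0054 0 0 0 -27 0;-0.025 0.0067 0 0 0 -30 0;-0.0272 0.0081 0 0 0 -33 0;-0.0294 0.0095 0 0 0 -36 0"

```text
time_s: 9.17
ee_pos: [561.5, 57.6, 32.3]
ee_rot: [179.8, -0.1, 139.0]
force: [-0.1, 5.9, -0.4]
gripper_width: 0.4
gripper_force: 2.9
```

```bash
python3 studs.py; python3 -c "
from h import *
print(env.state()['ee_rot'],env.state()['qpos'])"
```

```text
9.1667 [561.5  57.6  32.3] [-0.1  5.9 -0.4]
[83 56 18 14 39] [296.5 239.7] r 156.6 ang 267.2
[16 58 17 12 34] [229.  240.2] r 158.9 ang 217.6
[ 1.79810505e+02 -5.03005660e-02  1.39121859e+02] [  4.54794171  24.69165739 102.48735061   0.21217067  52.72149737
 -44.70219717]
```

Emit:
send_rows:
  targets: "-0.0026 0.0001 0 0 0 -3 0;-0.0052 0.0003 0 0 0 -6 0;-0.0078 0.0006 0 0 0 -9 0;-0.0104 0.0011 0 0 0 -12 0;-0.0129 0.0017 0 0 0 -15 0;-0.0147 0.0021 0 0 0 -17 0;-0.0155 0.0024 0 0 0 -18 0;-0.0155 0.0024 0 0 0 -18 0;-0.0155 0.0024 0 0 0 -18 0"

```text
time_s: 9.97
ee_pos: [574.1, 49.3, 32.2]
ee_rot: [179.9, -0.1, 156.9]
force: [-0.6, 6.4, 1.2]
gripper_width: 0.5
gripper_force: 2.5
```

```bash
python3 - <<'E'
from h import *
s=env.state();print(s["time_s"],s["ee_pos"],s["ee_rot"],s["force"])
sc=eyes.grab_frame("scene");w=eyes.grab_frame("wrist");t=eyes.grab_frame("top")
np.save("w6.npy",w,allow_pickle=True);np.save("s6.npy",sc,allow_pickle=True)
for A in (270,275,280):
    q=lambda a,r,z:[594.1+r*np.cos(np.radians(a)),93.3+r*np.sin(np.radians(a)),z]
    print(A,"a top",proj(sc,q(A,54,82)),"notch",proj(sc,q(A-90,70,56)),"pin",proj(sc,q(191.6,70,43)))
a=cv2.resize(sc["image"][180:245,215:305],(500,361),interpolation=cv2.INTER_CUBIC)
b=cv2.resize(t["image"][150:265,205:320],(300,361))
cv2.imwrite("pics/c6.png",cv2.convertScaleAbs(np.hstack([a,b]),alpha=1.3))
E
```

```text
9.9667 [574.14317804  49.30637069  32.24528774] [ 1.79850842e+02 -9.76705419e-02  1.56876268e+02] [-0.57124401  6.40127597  1.21755698]
270 a top [[275.09227644 206.48164478]] notch [[234.03527003 212.03740422]] pin [[237.60786534 220.23274342]]
275 a top [[277.01759737 205.83769863]] notch [[235.36747878 213.49993399]] pin [[237.60786534 220.23274342]]
280 a top [[278.82683622 205.10038139]] notch [[236.92650669 214.89398549]] pin [[237.60786534 220.23274342]]
```

View pics/c6.png

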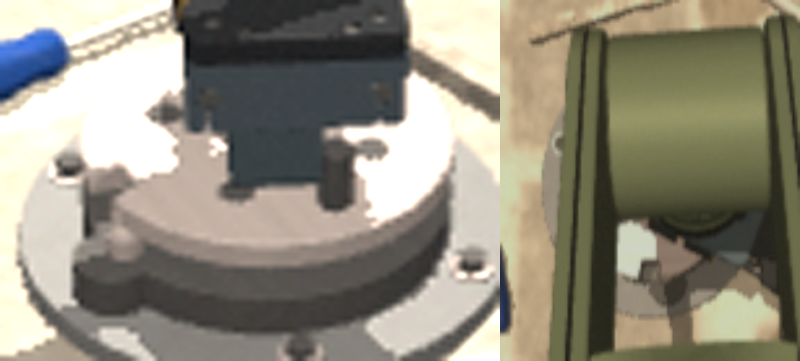

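The scene crop shows stud_a at column 275.7, about 271.8°, with the notch just short of the pin. About 10° remain. I'll push 9°, back off, lift and measure from above.

Emit:
send_rows:
  targets: "-0.0013 0 0 0 0 -1.5 0;-0.0026 0.0001 0 0 0 -3 0;-0.0039 0.0002 0 0 0 -4.5 0;-0.0052 0.0003 0 0 0 -6 0;-0.0065 0.0004 0 0 0 -7.5 0;-0.0078 0.0006 0 0 0 -9 0;-0.0078 0.0006 0 0 0 -9 0;-0.0078 0.0006 0 0 0 -9 0;-0.005 0.0006 0 0 0 -9 0;0 0.0006 0 0 0 -9 0;0 0.0006 -0.02 0 0 -9 0;0 0.0006 -0.05 0 0 -9 0"

```text
time_s: 11.12
ee_pos: [571.4, 47.6, 79.7]
ee_rot: [-179.8, -0.4, 166.0]
force: [-0.1, -0.8, 0.9]
gripper_width: 0.5
gripper_force: 0.0
```

Emit:
send_rows:
  targets: "-0.01 0 -0.03 0 0 0 0;-0.04 0 -0.03 0 0 0 0;-0.07 0 -0.03 0 0 0 0;-0.1 0 -0.03 0 0 0 0;-0.11 0 -0.03 0 0 0 0;-0.11 0 -0.03 0 0 0 0;-0.11 0 -0.03 0 0 0 0"

```text
time_s: 11.7
ee_pos: [680.6, 21.1, 111.3]
ee_rot: [-180.0, -0.1, 165.9]
force: [-0.8, 0.4, -0.9]
gripper_width: 0.4
gripper_force: 0.0
```

```bash
python3 - <<'E'
from h import *
s=env.state();print(s["time_s"],s["ee_pos"].round(1),s["ee_rot"].round(1),s["force"].round(1))
w=eyes.grab_frame("wrist");np.save("w7.npy",w,allow_pickle=True);print(w["eye"])
cv2.imwrite("pics/w7.png",w["image"])
for n,q in {"boss":(594.1,93.3,70),"pin":(525.5,79.2,43)}.items(): print(n,proj(w,q))
E
```

```text
11.7 [680.6  21.1 111.3] [-1.800e+02 -1.000e-01  1.659e+02] [-0.8  0.4 -0.9]
[609.95697763  40.06391591 319.48882309]
boss [[350.80871909  76.49382817]]
pin [[305.72660623 -12.97676033]]
```

View pics/w7.png

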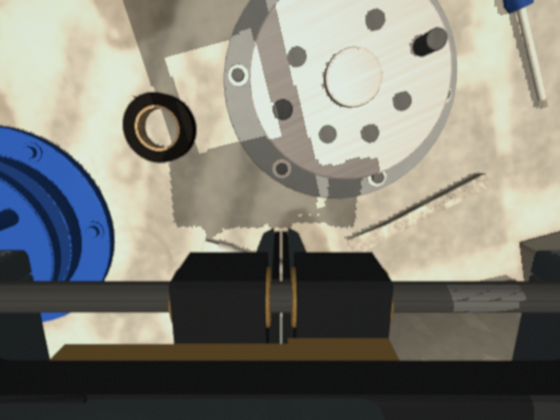

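The wrist view shows the boss at (352,77), stud_a at (283,109) and stud_b at (430,42). The pin is just above the frame, so I'll shift to bring it in and measure numerically, since I've used all 10 picture views.

Emit:
send_rows:
  targets: "-0.02 0.01 -0.02 0 0 0 0;-0.04 0.02 -0.04 0 0 0 0;-0.05 0.03 -0.05 0 0 0 0;-0.05 0.03 -0.05 0 0 0 0;-0.05 0.03 -0.05 0 0 0 0"

```text
time_s: 12.17
ee_pos: [736.2, 38.8, 162.2]
ee_rot: [-180.0, -0.0, 166.0]
force: [-0.2, -0.0, -0.4]
gripper_width: 0.6
gripper_force: 0.0
```

```bash
cat > meas.py <<'E'
from h import *
s=env.state();print(s["time_s"],s["ee_pos"].round(1))
w=eyes.grab_frame("wrist");np.save("w8.npy",w,allow_pickle=True)
g=w["image"].max(2); hsv=cv2.cvtColor(w["image"],cv2.COLOR_BGR2HSV)
for n,q in {"boss":(594.1,93.3,70),"pin":(525.5,79.2,43)}.items(): print(n,proj(w,q).round(1))
ax=np.array([594.1,93.3])
n,_,st,c=cv2.connectedComponentsWithStats((g[:240]<75).astype(np.uint8))
for i in range(1,n):
    q=cast(w,c[i],69)[0,:2]-ax
    if 30<st[i,4]<2000 and np.hypot(*q)<110:
        print(st[i],c[i].round(1),"z69 r",np.hypot(*q).round(1),"ang",(np.degrees(np.arctan2(q[1],q[0]))%360).round(1),(q+ax).round(1))
vv,uu=np.mgrid[0:240,0:560]
P=cast(w,np.c_[uu.ravel(),vv.ravel()],30)[:,:2]-ax
r=np.hypot(*P.T);a=np.degrees(np.arctan2(P[:,1],P[:,0]))%360;v=g[:240].ravel()
print([(A,int(np.median(v[m])) if (m:=(abs(a-A)<1)&(r>83)&(r<88)).any() else None) for A in range(172,214,2)])
E
python3 meas.py
```

```text
12.1667 [736.2  38.8 162.2]
boss [[303.1  17.4]]
pin [[265.7 -58.6]]
[251   0  12  10  97] [257.2   4. ] z69 r 37.7 ang 241.0 [575.8  60.3]
[206  20   9  11  78] [210.2  24.9] z69 r 74.5 ang 260.0 [581.1  19.9]
[241  47  13  11  62] [248.1  53.5] z69 r 51.6 ang 286.5 [608.8  43.8]
[(172, None), (174, None), (176, None), (178, None), (180, None), (182, None), (184, None), (186, None), (188, None), (190, None), (192, None), (194, None), (196, None), (198, None), (200, None), (202, None), (204, None), (206, None), (208, None), (210, None), (212, None)]
```

Emit:
send_rows:
  targets: "0.02 0 0 0 0 0 0;0.05 0 0 0 0 0 0;0.08 0 0 0 0 0 0;0.09 0 0 0 0 0 0;0.09 0 0 0 0 0 0;0.09 0 0 0 0 0 0"

```text
time_s: 12.72
ee_pos: [648.5, 59.8, 161.9]
ee_rot: [-180.0, -0.0, 166.0]
force: [-0.2, 0.2, -0.1]
gripper_width: 0.6
gripper_force: 0.0
```

```bash
python3 meas.py
```

```text
12.7167 [648.5  59.8 161.9]
boss [[302.2 133.7]]
pin [[267.6  59.8]]
[253  39  15  22 220] [260.   49.8] z69 r 75.5 ang 194.0 [520.9  75. ]
[354 101   9  14  73] [357.3 107.8] z69 r 51.1 ang 100.7 [584.6 143.5]
[240 151  17  17 204] [248.4 159. ] z69 r 51.9 ang 280.9 [603.9  42.3]
[341 150  12   7  57] [346.2 153. ] z69 r 42.3 ang 52.9 [619.6 127. ]
[281 170  12  13 119] [286.7 175.9] z69 r 39.2 ang 326.3 [626.7  71.6]
[250 196   8   8  46] [253.2 199.8] z69 r 73.2 ang 309.4 [640.6  36.8]
[262 230  17  10 131] [270.7 235.5] z69 r 97.2 ang 329.3 [677.7  43.7]
[283 230  17  10 133] [290.4 235.4] z69 r 93.5 ang 340.2 [682.1  61.6]
[(172, 164), (174, 163), (176, 162), (178, 162), (180, 158), (182, 115), (184, 110), (186, 109), (188, 76), (190, 68), (192, 68), (194, 68), (196, 69), (198, 89), (200, 104), (202, 161), (204, 163), (206, 164), (208, 164), (210, 163), (212, 162)]
```

The studs now lie along 280.8°, which puts the notch at about 190.8°. The ear and pin are at about 191.3°, so this is well within the 2.5° of play. Next I'll go over the boss and press.

Emit:
send_rows:
  targets: "0.025 0.008 0.02 0 0 0 0;0.05 0.016 0.045 0 0 0 0;0.061 0.0193 0.07 0 0 0 0;0.061 0.0193 0.09 0 0 0 0;0.061 0.0193 0.105 0 0 0 0;0.061 0.0193 0.114 0 0 0 0;0.061 0.0193 0.114 0 0 0 0;0.061 0.0193 0.114 0 0 0 0"

```text
time_s: 13.43
ee_pos: [596.0, 93.3, 47.8]
ee_rot: [-180.0, -0.0, 166.0]
force: [-0.7, -0.0, 0.1]
gripper_width: 0.5
gripper_force: 0.0
```

Emit:
send_rows:
  targets: "0 0 0.002 0 0 0 0;0 0 0.004 0 0 0 0;0 0 0.006 0 0 0 0;0 0 0.008 0 0 0 0;0 0 0.01 0 0 0 0;0 0 0.012 0 0 0 0;0 0 0.014 0 0 0 0;0 0 0.016 0 0 0 0;0 0 0.016 0 0 0 0"

```text
time_s: 14.18
ee_pos: [595.3, 93.6, 31.9]
ee_rot: [180.0, -0.0, 166.0]
force: [-0.1, 0.7, 0.2]
gripper_width: 0.8
gripper_force: 0.0
```

No contact yet. Continuing slowly.

Emit:
send_rows:
  targets: "0 0 0.001 0 0 0 0;0 0 0.002 0 0 0 0;0 0 0.003 0 0 0 0;0 0 0.004 0 0 0 0;0 0 0.004 0 0 0 0;0 0 0.004 0 0 0 0"

```text
time_s: 14.68
ee_pos: [595.4, 93.6, 28.8]
ee_rot: [180.0, 0.0, 166.0]
force: [-0.8, -0.1, 5.4]
gripper_width: 0.6
gripper_force: 2.5
```

Emit:
send_rows:
  targets: "0 0 0.001 0 0 0 0;0 0 0.002 0 0 0 0;0 0 0.003 0 0 0 0;0 0 0.004 0 0 0 0;0 0 0.004 0 0 0 0;0 0 0.004 0 0 0 0"

```text
time_s: 15.18
ee_pos: [595.4, 93.6, 24.9]
ee_rot: [180.0, 0.0, 166.0]
force: [-1.2, -0.1, 5.0]
gripper_width: 0.6
gripper_force: 2.6
```

Emit:
send_rows:
  targets: "0 0 0.001 0 0 0 0;0 0 0.002 0 0 0 0;0 0 0.003 0 0 0 0;0 0 0.004 0 0 0 0;0 0 0.005 0 0 0 0;0 0 0.006 0 0 0 0;0 0 0.006 0 0 0 0"

```text
time_s: 15.77
ee_pos: [595.4, 93.6, 18.9]
ee_rot: [180.0, 0.0, 166.0]
force: [-0.9, -0.0, 5.3]
gripper_width: 0.7
gripper_force: 2.6
```

Emit:
send_rows:
  targets: "0 0 0.0005 0 0 0 0;0 0 0.001 0 0 0 0;0 0 0.0015 0 0 0 0;0 0 0.002 0 0 0 0;0 0 0.002 0 0 0 0"

```text
time_s: 16.18
ee_pos: [595.5, 93.6, 18.3]
ee_rot: [180.0, 0.1, 166.0]
force: [-3.0, -0.8, 12.7]
gripper_width: 0.8
gripper_force: 6.7
```

Emit:
send_rows:
  targets: "0 0 0.001 0 0 0 0;0 0 0.002 0 0 0 0;0 0 0.003 0 0 0 0;0 0 0.003 0 0 0 0;0 0 0.003 0 0 0 0"

```text
time_s: 16.6
ee_pos: [595.6, 93.6, 18.2]
ee_rot: [179.9, 0.1, 166.0]
force: [-9.6, -1.7, 28.2]
gripper_width: 0.5
gripper_force: 14.6
```

It has hit a hard stop at about 14 mm of travel. I'll lift straight up, move clear and check in the cameras.

Emit:
send_rows:
  targets: "0 0 -0.005 0 0 0 0;0 0 -0.015 0 0 0 0;0 0 -0.03 0 0 0 0;0 0 -0.06 0 0 0 0;0 0 -0.1 0 0 0 0;-0.02 0 -0.14 0 0 0 0;-0.05 -0.02 -0.145 0 0 0 0;-0.05 -0.02 -0.145 0 0 0 0;-0.05 -0.02 -0.145 0 0 0 0"

```text
time_s: 17.35
ee_pos: [640.0, 61.1, 158.4]
ee_rot: [180.0, 0.1, 165.9]
force: [-0.0, -0.2, -0.4]
gripper_width: 0.6
gripper_force: 0.0
```

```bash
python3 meas.py; python3 - <<'E'
from h import *
sc=eyes.grab_frame("scene");x0,y0,x1,y1=205,175,310,245
g=sc["image"][y0:y1,x0:x1].max(2)
n,_,st,c=cv2.connectedComponentsWithStats((g<80).astype(np.uint8))
for i in range(1,n):
    if 25<st[i,4]<300: print(st[i],(c[i]+[x0,y0]).round(1))
q=lambda a,z:[594.1+54*np.cos(np.radians(a)),93.3+54*np.sin(np.radians(a)),z]
for z in (69,55): print("stud mid",z,proj(sc,q(281,z)),proj(sc,q(101,z)))
E
```

```text
17.35 [640.   61.1 158.4]
boss [[303.  143.9]]
pin [[268.   69.3]]
[253  48  18  24 279] [261.1  59.4] z69 r 75.8 ang 193.4 [520.4  75.7]
[351 111   9  13  65] [354.8 116.9] z69 r 48.8 ang 103.1 [583.  140.8]
[339 152  12  12 115] [344.5 157.5] z69 r 38.2 ang 57.9 [614.4 125.7]
[243 159  15  16 189] [250.2 166.6] z69 r 50.0 ang 279.1 [602.  44.]
[282 177  11  12 104] [287.  182.6] z69 r 36.5 ang 324.1 [623.7  71.9]
[251 204   8   8  52] [254.2 207.6] z69 r 71.4 ang 308.7 [638.7  37.6]
[331 211   8   7  44] [334.8 213.7] z69 r 69.4 ang 11.5 [662.1 107.2]
[283 229  17  11 139] [290.4 235.1] z69 r 83.8 ang 338.9 [672.3  63.1]
[262 230  17  10 129] [270.8 235.4] z69 r 88.2 ang 327.2 [668.2  45.5]
[(172, 166), (174, 165), (176, 165), (178, 164), (180, 157), (182, 112), (184, 112), (186, 88), (188, 68), (190, 69), (192, 68), (194, 68), (196, 71), (198, 86), (200, 155), (202, 165), (204, 165), (206, 165), (208, 165), (210, 165), (212, 164)]
[41 15  5  9 44] [248.  193.9]
[ 0 17 21 10 31] [214.3 196.9]
[70 34  9 13 82] [278.2 214.4]
[82 57 18 13 45] [296.5 239.5]
[16 58 16 12 32] [228.4 239.9]
stud mid 69 [[279.03595373 209.96750473]] [[248.03762112 187.78989405]]
stud mid 55 [[278.88986965 215.30565714]] [[248.10625128 192.9861068 ]]
```

The scene stud centres sit at rows 214.4 and 193.9. That matches the plate fully home (215.3 / 193.0) and not raised (210.0 / 187.8). The robot is clear of everything, so I'll hand in.

```bash
python3 -c "
from h import *
print(env.job_done())"
```

```text
the job is handed in; nothing more can be done
None
```

The plate is turned so its notch is over the pin and pressed fully home: it hit a hard stop after about 14 mm, and the cameras show both studs at the seated height. The arm is clear, nothing was gripped or lifted, no tools were touched, and the job was handed in at about 17.5 s.

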